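# Pin the crank of the slab roller

### The arm

A 6-joint arm with a two-finger parallel gripper is mounted at the origin on the work surface. World frame = base frame: x ahead of the robot, y to its left, z up, the work surface at z = 0. Lengths are in m, angles in degrees, forces in N, time in s.
With the tool pointing down it reaches from about 0.375 to 0.9 m from the base axis. Payload 3.1 kg.
Tool frame: the origin (TCP) lies at the very end of the fingers, on their centre line; the grasp point (between the pads) lies 19 mm behind it; z points along the fingers, y is the line along which they close (so a half turn about z gives the same grasp; the last joint's range is limited). The gripper opens to 87 mm and grips with 3 to 60 N. Pads are 19 mm wide; open, the fingers measure 117 mm over their backs; the gripper's body (75 mm by 190 mm) begins 51 mm behind the grasp point.
Start: joints at [-87.176, 30.224, 82.088, -0, 67.689, -10.227], TCP at [0.141, -0.609, 0.223] pointing down, gripper open.
Joint ranges: [-176.69, 176.69], [-43.24, 126.21], [12.49, 139.97], [-82, 262], [0, 151.66], [-163.58, 163.58]. Speed limits (degrees/s): [159.86, 159.86, 180, 180, 180, 180].

### API

Orientations are given as a 3x3 rotation matrix whose columns are the frame's x, y, z axes.
In Python, from rig import * gives the robot as it stands.
- The arm moves only by the tool jog_arm, never from a script. Its arguments are lists of equal length, an entry for each row: "delta_pos": the shift along the world's x, y, z in cm, a list of three; "turn": the turn about the world's z in degrees; "grip": the closure, from 0 (fully open) to 1 (shut). In form: {"delta_pos": [[x, y, z], ...], "turn": [turn, ...], "grip": [grip, ...]}. A call has 1 to 12 rows; each row is the pose to reach, as a shift and turn from the pose commanded when the call began; what a row does not reach only later rows make up. A row lasts 1/8 s, in which the tool goes at most 62.5 mm and 10.7 degrees, less where a joint would pass 70% of its speed; a pose out of reach is approached as far as the arm can. A call with a gripper value outside its range is refused whole. The fingers move at their own pace and stop on an object; the grip force is fixed at half the most. Time passes only in rows, so rows that repeat a pose let the fingers close. It gives the time, the measured TCP pose, the force, the opening and the grip force at its end, in the units of the state.
- read_state(): the state, without advancing time (a new reading comes with each control period).
- capture(name): name is "side" or "top"; returns a dict with "color" (400x640x3 uint8, blue, green, red), "fovy" (degrees; the focal length in pixels is half the picture's height over the tangent of half this angle, whatever the lens; pixels are square), "cx", "cy" (the principal point, pixels), "k1" (the pictures are not rectified: a ray, as slopes to the right and down, at radius r is drawn at 1 + k1 r^2 times it, then the intrinsics apply), "camera_from_world" (4x4, takes a point from world to camera coordinates). Camera axes: x right, y up, looking along -z (the intrinsics and any distortion apply to the point x, -y, -z); pixel columns grow to the right and rows downward; lengths in m; the calibration is good to about 2 mm. A picture is of the moment at which its call begins. There is no depth.
- hand_in(): hands the job in; it is judged then, once.
The state is a dict: "time_s": time; "joint_positions": joint angles; "qvel": joint speeds; "tau": joint torques, N m; "position": TCP position; "tcp_rot": TCP orientation; "force": force on the tool from outside, world axes, zero at the start; "moment": the same for the moment, N m; "opening": opening from 0.0 (shut) to 1.0 (fully open); "grasp_force": force on a finger pad.
Only numpy, scipy, OpenCV 4.12 (cv2) and the standard library are available. Lean on these libraries where they do the work, as an engineer would, in place of code of your own. Each camera call takes 0.05 s, during which the arm holds its last target. There are 200 camera calls.

### The job

Take the red-headed linchpin out of the tool block and push it fully home through the hole in the slab roller's crank socket, then swing its brass ring over the end of the socket until it lies against the pin's point, and let go. Do not turn the crank, and leave the jar, the mug and the bowl alone.

Things in the scene. Friction and masses are not known exactly. Their poses are not given: they have to be found in the camera images.
- pin: Linchpin, 94 mm long, about 170 g. Origin at the centre of the collar's underside (the shoulder that rests on the socket); z along the pin towards the head. Shank 12 mm in diameter, z 0 to -50, tapering to a 5 mm point at -60; collar 28 mm in diameter, z 0 to 4. At the start it stands upright in the tool block, collar on its top. Once in the socket it is loose: it can turn about z (the ring side may sag downhill) and rise.
- pin_head (a point): Centre of the pin's red head, at pin z = 19 mm: the head is 16 mm (x) by 20 mm (y), from z = 4 to 34 mm, with the pin's axes. The brass ring is hinged in it at pin z = 12 mm, about the pin's y axis, and opens to the pin's +x side; its wire sticks out of both y faces there.
- ring (a joint): Angle of the pin's ring (rad). 0: closed, its bow against the shank near the point (8 degrees off the pin's axis, +x side); 1.43: square to the pin, along its +x; larger: raised towards the head; stop at 3.2. Starts 1.3 to 1.95. Stiff: it stays where it is left and moves under about 0.5 N at the bow.
- ring_bow (a point): Middle of the ring's bow, 60.5 mm from its hinge. x points from hinge to bow, y is the pin's y axis. The ring is a D of 5 mm brass wire, 58 mm wide outside, 48 mm inside (along y), straight-sided for 48 mm from the hinge.
- pin_hole (a point): Centre of the mouth of the cross hole in the upper face of the crank socket. z points out of the hole (the pin goes in along -z, head on the +z side), x along the level shaft outwards to the socket's free end. The hole, 16 mm in diameter, goes right through the 36 mm square socket. The shaft axis is 190 mm above the bench.
- socket_end (a point): Centre of the socket's free end face, 14 mm outwards from the hole's axis; axes as pin_hole. From this face the steel socket, a 36 mm square tube on the shaft's square end, runs 80 mm inwards; the crank arm begins 66 mm inwards and reaches away on the -z side. The ring must pass over this end.
- roller: Slab roller with blue side frames, fixed on the bench, origin on the bench under the hole's axis where it meets the shaft axis; its crank side faces its -y. The near side frame is 118 mm in from the hole (+y), 130 mm wide and 275 mm high, its knob to 320 mm; bed 122 mm high from y = 142 mm, 220 mm either way along x.
- crank (a joint): Angle of the crank (rad): 0 with the pin hole upright; positive tilts the hole's mouth towards the robot. It starts between 0.38 and 0.76 and is held tight by the boards nipped under the roll (8 N m to turn).
- crank_grip (a point): On the crank's wooden grip (31 mm thick, 95 mm long, parallel to the shaft), 155 mm from the shaft axis, on the side away from the hole's mouth, level along the shaft with the pin hole.
- block: Hardwood tool block fixed on the bench, 85 mm (x) by 220 mm (y) by 66 mm high, origin under its centre. The linchpin stands in a 19 mm through hole at y = +75 mm; three upright trimming tools, up to 110 mm above the block's top, stand between y = -55 and -90 mm.
- jar: Bystander: jar with a blue body and white cap, 72 mm in diameter, 100 mm high; origin under its centre.
- mug: Bystander: terracotta mug, 82 mm in diameter with a handle, 90 mm high; origin under its centre.
- bowl: Bystander: white bowl, 120 mm in diameter, 60 mm high; origin under its centre.
Not all that is in view belongs to the job. Leave any black or pink look-alike of the pin alone.

How it is judged (in metres and radians):
On the way:
1. the pin is pushed through the socket, its collar down on the face (distance between pin and pin_hole below 0.007 m and angle between the z axis of pin and the z axis of pin_hole, either way round below 0.12 rad), for 0.2 s.
At the end, for the whole second after the job is handed in: The pin is through the socket with its collar on the face (collar centre within 7 mm of the hole's mouth, pin within 0.12 rad of the hole's axis), its ring has been swung over the socket's end (ring angle below 0.12 rad, bow beyond the socket's far face) and everything is at rest and released (all of step 1 and value of joint ring below 0.12 rad and z of ring_bow in the frame of pin_hole below -0.038 m and linear speed of pin below 0.02 m/s); the robot touches nothing.
It fails at once if the crank is turned (its grip moves more than 15 mm) (distance of crank_grip from where it was at the start of the episode above 0.015 m).
It fails at once if the jar is knocked (moves more than 30 mm) (distance of jar from where it was at the start of the episode above 0.03 m).
It fails at once if the mug is knocked (moves more than 30 mm) (distance of mug from where it was at the start of the episode above 0.03 m).
It fails at once if the bowl is knocked (moves more than 30 mm) (distance of bowl from where it was at the start of the episode above 0.03 m).
It also fails if it takes over 58 s, if anything falls off the work surface, if the arm or the gripper's body presses on something with over 40 N, if the wrist force passes 120 N, or if a joint passes its speed limit or range.

## Working session

There is one attempt and no reset: what is moved stays moved. The work goes in short steps, Python scripts to look and compute and a tool call to move; the robot and the scene stay as the last step left them, time stands still between calls to the robot, and variables do not carry over. Pictures are saved under pics/ and viewed, at most 10 in all, crops included, and the job is handed in when it is done.

Besides the shell and the picture viewer there is one more tool, called after ">>>" as a command line: name --pt "numbers of a row" for each row, then --argument value for the rest. jog_arm: Moves the arm, as the interface text tells. Its arguments: {"type":"object","properties":{"delta_pos":{"type":"array"},"turn":{"type":"array"},"grip":{"type":"array"}},"required":["delta_pos","turn","grip"]}

```bash
ls; mkdir -p pics
cat > h.py <<'E'
from rig import *
import numpy as np, cv2
def K(c):
    f=200/np.tan(np.radians(c["fovy"])/2); return f
def proj(c,P):
    P=np.atleast_2d(P); q=(c["camera_from_world"]@np.c_[P,np.ones(len(P))].T)[:3]
    u=np.array([q[0]/-q[2],-q[1]/-q[2]]); r2=(u**2).sum(0); u=u*(1+c["k1"]*r2)
    return (u*K(c)+np.array([[c["cx"]],[c["cy"]]])).T
def ray(c,uv):
    f=K(c); d=np.array([(uv[0]-c["cx"])/f,(uv[1]-c["cy"])/f]); u=d.copy()
    for _ in range(30): u=d/(1+c["k1"]*(u@u))
    M=c["camera_from_world"]; R=M[:3,:3]; o=-R.T@M[:3,3]
    v=R.T@np.array([u[0],-u[1],-1]); return o,v/np.linalg.norm(v)
def onz(c,uv,z):
    o,v=ray(c,uv); return o+v*(z-o[2])/v[2]
def tri(c1,p1,c2,p2):
    o1,v1=ray(c1,p1);o2,v2=ray(c2,p2)
    A=np.c_[v1,-v2]; s=np.linalg.lstsq(A,o2-o1,rcond=None)[0]
    a=o1+s[0]*v1;b=o2+s[1]*v2; return (a+b)/2,np.linalg.norm(a-b)
E
python3 - <<'E'
from h import *
for n in("side","top"):
    c=capture(n); cv2.imwrite(f"pics/{n}0.png",c["color"]); np.save(f"{n}0.npy",c,allow_pickle=True)
    M=c["camera_from_world"]; print(n,c["fovy"],c["k1"],-M[:3,:3].T@M[:3,3],-M[2,:3])
s=read_state(); print(s["tcp_rot"],s["time_s"])
E
```

```text
pics
side 42.62232883875333 0.052158340031560814 [0.19424197 0.41568224 0.96622455] [ 0.30972501 -0.5936118  -0.74276204]
top 51.19032490313539 -0.0732452121929466 [ 0.43385452 -0.24421745  1.06858823] [ 0.11747623  0.01934239 -0.99288731]
[[ 9.74163233e-01  2.25845053e-01 -9.15339592e-05]
 [ 2.25844790e-01 -9.74161300e-01  1.97314458e-03]
 [ 3.56456101e-04 -1.94283737e-03 -9.99998049e-01]] 0.1
```

View pics/side0.png

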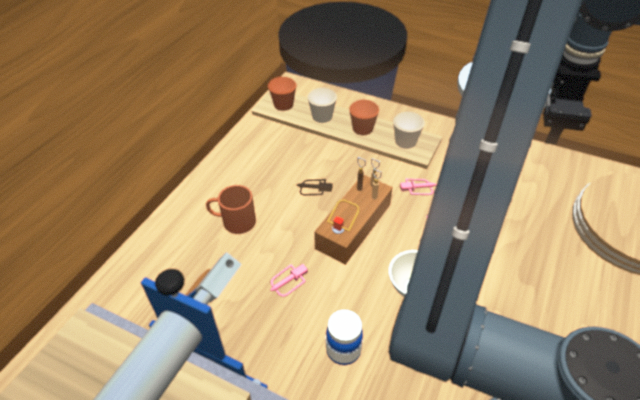

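View pics/top0.png

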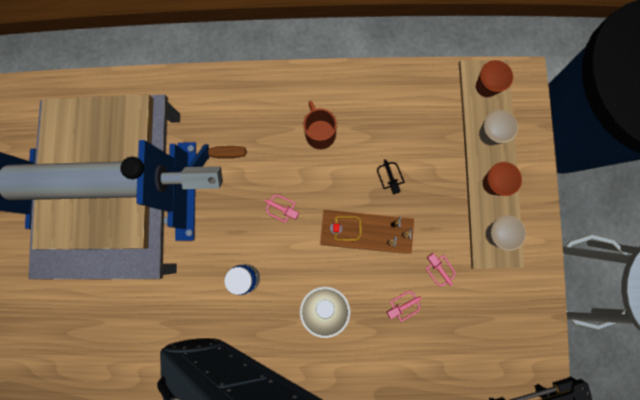

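Run:
```python
from h import *
t=np.load("top0.npy",allow_pickle=True).item(); s=np.load("side0.npy",allow_pickle=True).item()
def up(c,x,y,w,h,k): return cv2.resize(c["color"][y:y+h,x:x+w],None,fx=k,fy=k,interpolation=cv2.INTER_CUBIC)
a=up(t,150,130,100,75,4); b=up(s,175,235,100,75,4); d=up(t,315,200,100,75,4); e=up(s,305,150,100,75,4)
cv2.imwrite("pics/z1.png",np.vstack([np.hstack([a,b]),np.hstack([d,e])]))
for n,c,(x0,y0,x1,y1) in(("t",t,(315,200,420,260)),("s",s,(310,150,395,260))):
    im=c["color"].astype(int);B,G,R=im[...,0],im[...,1],im[...,2]
    m=(R>150)&(G<90)&(B<90); w=np.zeros_like(m);w[y0:y1,x0:x1]=1;m&=w
    v,u=np.nonzero(m); print(n,"red",len(u),u.mean(),v.mean(),u.min(),u.max(),v.min(),v.max())
```

```text
t red 54 335.98148148148147 227.33333333333334 333 339 223 231
s red 49 338.2857142857143 221.30612244897958 334 342 218 225
```

View pics/z1.png

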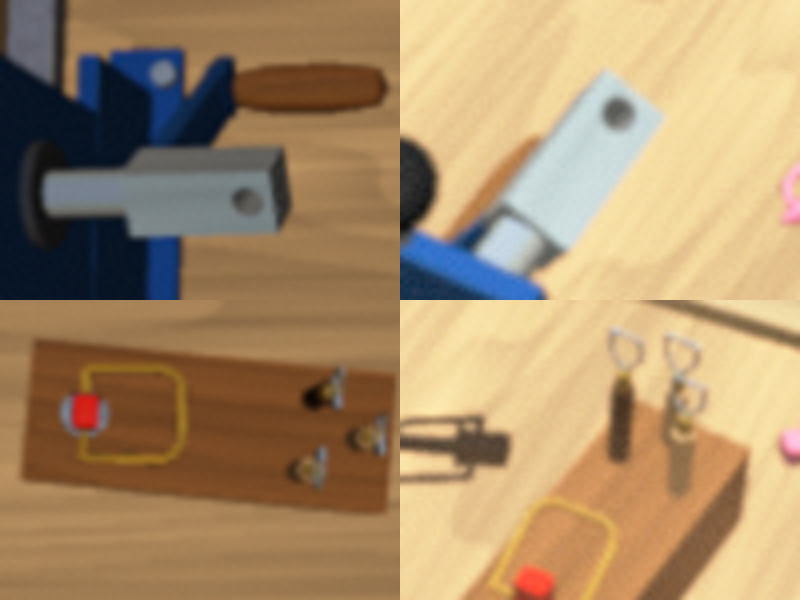

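Run:
```python
from h import *
t=np.load("top0.npy",allow_pickle=True).item(); s=np.load("side0.npy",allow_pickle=True).item()
T=lambda x,y:((x+.5)/4-.5+150,(y+.5)/4-.5+130)
S=lambda x,y:((x-400+.5)/4-.5+175,(y+.5)/4-.5+235)
P={}
for n,a,b in(("hole",(248,201),(619,113)),("outer far",(274,153),(664,117)),("outer near",(280,231),(606,71)),("x",(275,153),(606,71)),("y",(280,231),(664,117)),("in a",(128,236),(500,201)),("in b",(128,163),(572,248))):
    p,e=tri(t,T(*a),s,S(*b)); P[n]=p; print(n,p.round(4),round(e,4))
p,e=tri(t,(335.98,227.33),s,(338.29,221.31)); print("head",p,e)
# ring/ block yaw at heights
D=lambda x,y:((x+.5)/4-.5+315,(y-300+.5)/4-.5+200)
for n,q,z in(("ringc1",(85,369),.078),("ringc2",(82,459),.078),("bow1",(184,385),.078),("bow2",(181,445),.078),("bowmid",(183,415),.078),("coll",(85,413),.070),("headtop",(86,410),.1),("blk",(33,340),.066),("blk",(394,373),.066),("blk",(22,479),.066),("blk",(387,514),.066)):
    print(n,onz(t,D(*q),z).round(4))
print("bow tri",tri(t,D(183,415),s,((582-400+.5)/4-.5+305,(514-300+.5)/4-.5+150)))
```

```text
hole [5.893e-01 2.000e-04 2.043e-01] 0.0024
outer far [ 0.6005 -0.0154  0.183 ] 0.0366
outer near [ 0.5847 -0.0136  0.2181] 0.0331
x [ 0.6111 -0.0159  0.2054] 0.0051
y [ 0.5753 -0.0138  0.1919] 0.0034
in a [0.5837 0.0666 0.2226] 0.035
in b [0.597  0.0643 0.1861] 0.0351
head [ 0.49102059 -0.26357829  0.09146481] 0.002333109972041808
ringc1 [ 0.5156 -0.2645  0.078 ]
ringc2 [ 0.4622 -0.2617  0.078 ]
bow1 [ 0.505 -0.323  0.078]
bow2 [ 0.4695 -0.3204  0.078 ]
bowmid [ 0.4872 -0.322   0.078 ]
coll [ 0.4899 -0.2641  0.07  ]
headtop [ 0.4899 -0.2642  0.1   ]
blk [ 0.5346 -0.2337  0.066 ]
blk [ 0.5109 -0.4505  0.066 ]
blk [ 0.4512 -0.2258  0.066 ]
blk [ 0.4267 -0.4431  0.066 ]
bow tri (array([ 0.48736723, -0.32000756,  0.09768252]), np.float64(0.0025364283423278257))
```

Run:
```python
from h import *
t=np.load("top0.npy",allow_pickle=True).item(); s=np.load("side0.npy",allow_pickle=True).item()
T=lambda x,y:((x+.5)/4-.5+150,(y+.5)/4-.5+130)
S=lambda x,y:((x-400+.5)/4-.5+175,(y+.5)/4-.5+235)
for n,a,b in(("hole",(248,201),(619,113)),("far",(271,176),(606,71)),("near",(280,231),(664,117)),("infar",(126,179),(500,201)),("innear",(129,236),(572,248))):
    p,e=tri(t,T(*a),s,S(*b)); print(n,p.round(4),round(e,4))
for c in(t,s):
    g=c["color"]
a=cv2.resize(t["color"][150:200,170:230],None,fx=10,fy=10,interpolation=cv2.INTER_CUBIC)
cv2.imwrite("pics/z2.png",a)
```

```text
hole [5.893e-01 2.000e-04 2.043e-01] 0.0024
far [ 0.6023 -0.0133  0.2117] 0.0051
near [ 0.5753 -0.0138  0.1919] 0.0034
infar [0.6037 0.0654 0.2114] 0.0078
innear [0.5722 0.0662 0.1978] 0.0012
```

View pics/z2.png

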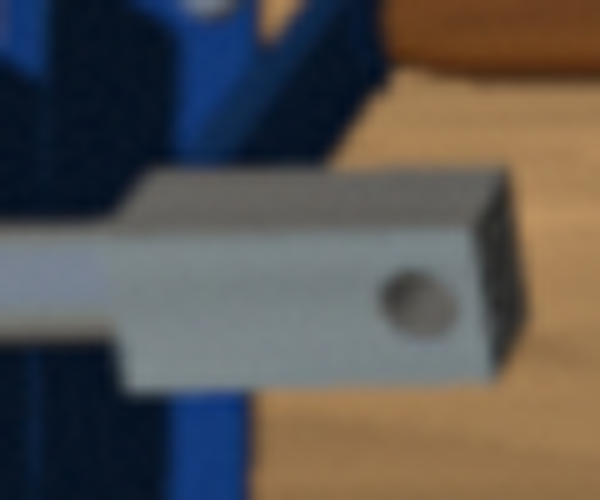

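```bash
cat > fit.py <<'E'
from h import *
from scipy.optimize import least_squares
t=np.load("top0.npy",allow_pickle=True).item(); s=np.load("side0.npy",allow_pickle=True).item()
T=lambda x,y:((x+.5)/10-.5+170,(y+.5)/10-.5+150)
S=lambda x,y:((x-400+.5)/4-.5+175,(y+.5)/4-.5+235)
h=.018
# hole-frame: x outward, y (far, +), z
L=[(t,T(418,305),(0,0,h)),(t,T(470,230),(.014,h,h)),(t,T(492,380),(.014,-h,h)),(t,T(108,235),(-.066,h,h)),(t,T(125,392),(-.066,-h,h)),(t,T(508,168),(.014,h,-h)),(t,T(526,322),(.014,-h,-h)),
(s,S(619,113),(0,0,h)),(s,S(606,71),(.014,h,h)),(s,S(664,117),(.014,-h,h)),(s,S(500,201),(-.066,h,h)),(s,S(572,248),(-.066,-h,h))]
def fr(p):
    x,y,psi,tl=p[:4]; X=np.array([np.sin(psi),-np.cos(psi),0]); Hn=np.array([np.cos(psi),np.sin(psi),0]); Z=np.array([0,0,1.])
    z=-np.sin(tl)*Hn+np.cos(tl)*Z; return np.c_[X,np.cross(z,X),z]
def res(p):
    R=fr(p); o=np.array([p[0],p[1],.19])
    return np.concatenate([proj(c,o+R@np.array(l))[0]+(p[4:6] if c is s else p[6:8])-np.array(q) for c,q,l in L]+[p[4:]*.5])
if __name__=="__main__":
    r=least_squares(res,[.6,0,0,.5,0,0,0,0]); p=r.x; print(p.round(4),np.degrees(p[2:4])); print(res(p)[:-4].reshape(-1,2).round(2))
    R=fr(p); print("mouth",[p[0],p[1],.19]+R@[0,0,h]); print(R.round(3)); np.save("fit.npy",p)
    r=np.sqrt(np.linalg.inv(r.jac.T@r.jac).diagonal()); print(r)
E
python3 fit.py
```

```text
[ 5.981e-01  6.000e-04  2.500e-03  5.378e-01 -6.504e-01  2.875e-01
  2.126e-01  7.120e-01] [ 0.1411446  30.81496985]
[[-0.08  0.11]
 [ 0.19 -0.55]
 [ 0.07  0.34]
 [-0.91 -0.12]
 [ 0.05 -0.03]
 [ 0.24  0.02]
 [ 0.39  0.04]
 [-0.01  0.28]
 [-0.42 -0.82]
 [ 0.71 -0.41]
 [ 0.63  0.12]
 [-0.75  0.76]]
mouth [5.88873903e-01 5.72251524e-04 2.05458870e-01]
[[ 0.002  0.859 -0.512]
 [-1.     0.002 -0.001]
 [ 0.     0.512  0.859]]
[0.00308061 0.00291165 0.01557201 0.04550015 1.56899473 1.41384407
 1.34553305 1.3900517 ]
```

>>> jog_arm --pt "0 0 3" --pt "5 5 3" --pt "10 10 3" --pt "15 15 3" --pt "20 20 3" --pt "25 25 3" --pt "30 30 3" --pt "34.9 34.5 3" --pt "34.9 34.5 3" --pt "34.9 34.5 0" --pt "34.9 34.5 -3" --pt "34.9 34.5 -3" --turn '[0,-3,-6,-9,-12,-16.3,-16.3,-16.3,-16.3,-16.3,-16.3,-16.3]' --grip '[0,0.2,0.54,0.54,0.54,0.54,0.54,0.54,0.54,0.54,0.54,0.54]'

```text
time_s: 1.6
position: [0.4886, -0.2621, 0.1902]
tcp_rot: [[0.998, -0.056, -0.005], [-0.056, -0.998, 0.004], [-0.005, -0.004, -1.0]]
force: [-0.1, 0.6, -0.3]
opening: 0.461
grasp_force: 0.0
```

>>> jog_arm --pt "0 0 -4" --pt "0 0 -7" --pt "0 0 -7" --pt "0 0 -7" --turn '[0,0,0,0]' --grip '[0.54,0.54,0.54,0.54]'

```text
time_s: 2.1
position: [0.4911, -0.2648, 0.1241]
tcp_rot: [[0.998, -0.057, 0.002], [-0.057, -0.998, -0.002], [0.002, 0.002, -1.0]]
force: [-0.5, -0.1, -0.3]
opening: 0.457
grasp_force: 0.0
```

```bash
cat > look.py <<'E'
from h import *
import sys
# look.py name  cx cy w h (side)  cx cy w h (top)
a=list(map(int,sys.argv[2:]))
o=[]
for i,n in enumerate(("side","top")):
    c=capture(n); x,y,w,h=a[4*i:4*i+4]; np.save(f"{n}_{sys.argv[1]}.npy",c,allow_pickle=True)
    o.append(cv2.resize(c["color"][y:y+h,x:x+w],(400,400*h//w),interpolation=cv2.INTER_CUBIC))
cv2.imwrite(f"pics/{sys.argv[1]}.png",np.hstack(o))
s=read_state(); print(s["time_s"],s["position"],s["force"])
E
python3 look.py a 290 150 120 120 290 160 120 120
```

```text
2.2 [ 0.49125057 -0.2648289   0.12437956] [ 0.31166336  0.32364017 -0.81799741]
```

View pics/a.png

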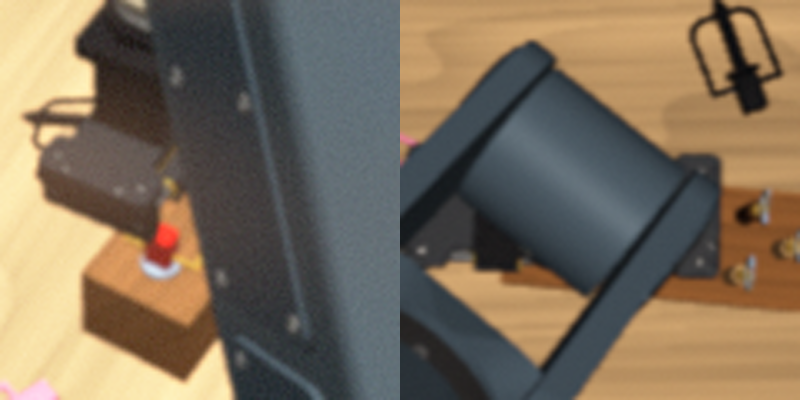

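>>> jog_arm --pt "0 0 -2.5" --pt "0 0 -5.0" --pt "0 0 -5.0" --pt "0 0 -5.0" --pt "0 0 -5.0" --pt "0 0 -5.0" --pt "0 0 -5.0" --pt "0 0 -5.0" --turn '[0,0,0,0,0,0,0,0]' --grip '[0.54,0.54,0.54,0.54,1,1,1,1]'

```text
time_s: 3.2
position: [0.4903, -0.2638, 0.0729]
tcp_rot: [[0.998, -0.057, 0.0], [-0.057, -0.998, 0.0], [0.0, -0.0, -1.0]]
force: [0.2, 0.3, 2.8]
opening: 0.183
grasp_force: 30.0
```

>>> jog_arm --pt "0 0 2" --pt "0 0 4.5" --pt "0 0 4.5" --pt "-0.6 0.03 4.5" --pt "-1.2 0.07 4.5" --pt "-1.8 0.1 4.5" --pt "-2.4 0.14 4.4" --pt "-3.0 0.17 4.3" --pt "-3.6 0.21 4.2" --pt "-4.0 0.23 4.1" --pt "-4.35 0.25 4.0" --pt "-4.35 0.25 4.0" --turn '[0,0,0,0,0,0,0,0,0,0,0,0]' --grip '[1,1,1,1,1,1,1,1,1,1,1,1]'

```text
time_s: 4.7
position: [0.4476, -0.2616, 0.112]
tcp_rot: [[0.998, -0.058, 0.002], [-0.058, -0.998, -0.0], [0.002, 0.0, -1.0]]
force: [5.1, -0.0, -0.5]
opening: 0.176
grasp_force: 30.0
```

>>> jog_arm --pt "-1 0.05 1.75" --pt "-2 0.1 3.5" --pt "-2 0.1 8" --pt "0 4 13" --pt "3 8 18.7" --pt "5.3 12 18.7" --pt "5.3 16.2 18.7" --pt "5.3 16.2 18.7" --pt "5.3 16.2 18.7" --turn '[0,0,0,0,1,2,3.3,3.3,3.3]' --grip '[1,1,1,1,1,1,1,1,1]'

```text
time_s: 5.82
position: [0.4985, -0.0995, 0.2986]
tcp_rot: [[1.0, 0.001, -0.003], [0.001, -1.0, -0.0], [-0.003, 0.0, -1.0]]
force: [0.4, 0.5, -2.5]
opening: 0.183
grasp_force: 30.0
```

```bash
python3 look.py b 180 60 280 280 150 60 280 280; python3 -c "
from h import *
s=read_state(); p=s['position']+[0,0,.019]
for n in('side','top'):
  c=np.load(n+'_b.npy',allow_pickle=True).item()
  print(n,proj(c,[p,p+np.array([.044,0,-.074])]))"
```

```text
5.925 [ 0.49902823 -0.10037841  0.29883248] [-0.00592893  0.08398616 -1.20822924]
side [[297.1101466  199.96531243]
 [277.83962949 219.4261723 ]]
top [[248.01657721 216.54784384]
 [255.12838622 197.72403571]]
```

View pics/b.png

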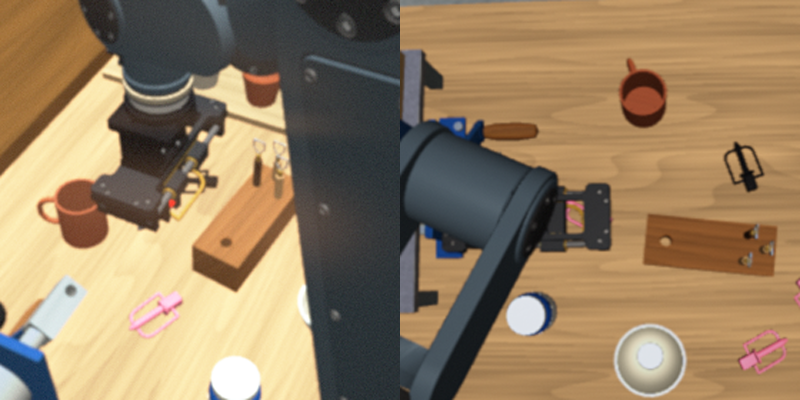

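```bash
python3 -c "
from h import *
c=np.load('side_b.npy',allow_pickle=True).item()['color'][180:240,255:335]
d=np.load('top_b.npy',allow_pickle=True).item()['color'][180:240,220:300]
f=lambda a:cv2.convertScaleAbs(cv2.resize(a,None,fx=5,fy=5,interpolation=cv2.INTER_CUBIC),alpha=1.6,beta=10)
cv2.imwrite('pics/c.png',np.hstack([f(c),f(d)]))"
```

```text
(no output)
```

View pics/c.png

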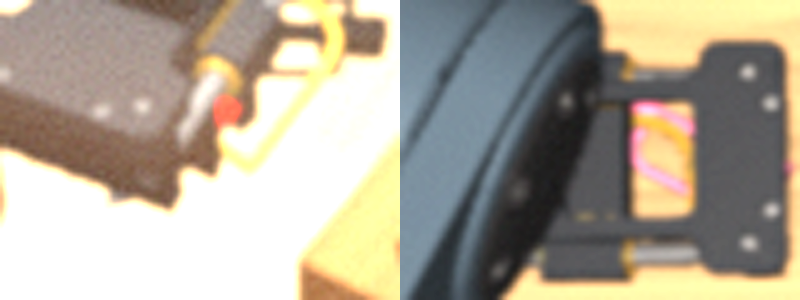

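>>> jog_arm --pt "1 5 0" --pt "2 10.1 0" --pt "3.8 10.1 -1" --pt "3.8 10.1 -2.5" --pt "3.8 10.1 -2.5" --pt "3.8 10.1 -2.5" --pt "3.8 10.1 -2.5" --turn '[0,0,0,0,0,0,0]' --grip '[1,1,1,1,1,1,1]'

```text
time_s: 6.8
position: [0.5377, 0.0009, 0.2749]
tcp_rot: [[1.0, -0.0, 0.001], [-0.0, -1.0, -0.0], [0.001, 0.0, -1.0]]
force: [0.6, 0.6, -1.6]
opening: 0.183
grasp_force: 30.0
```

```bash
python3 look.py d 180 200 100 100 150 120 100 100; python3 -c "
from h import *
s=read_state(); p=s['position']+[0,0,.019]
for n in('side','top'):
  c=np.load(n+'_d.npy',allow_pickle=True).item()
  print(n,proj(c,[p,p+np.array([.044,0,-.074]),[.5889,.0006,.2055]]))"
```

```text
6.9 [0.53771974 0.00126004 0.27502128] [ 0.19538841  0.37733485 -0.66647735]
side [[248.41481448 242.82830889]
 [232.05201582 259.80368681]
 [229.99356781 262.86329373]]
top [[197.34639584 198.08350486]
 [208.74036446 181.64694178]
 [211.03824087 179.4340609 ]]
```

View pics/d.png

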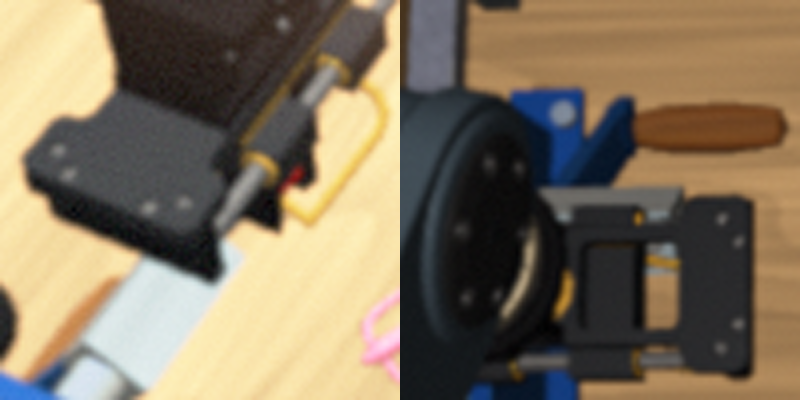

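>>> jog_arm --pt "0.15 -0.05 -0.5" --pt "0.4 -0.05 -0.9" --pt "0.65 -0.05 -1.3" --pt "0.9 -0.05 -1.7" --pt "1.1 -0.05 -2.0" --pt "1.25 -0.05 -2.3" --pt "1.4 -0.05 -2.6" --pt "1.4 -0.05 -2.6" --turn '[0,0,0,0,0,0,0,0]' --grip '[1,1,1,1,1,1,1,1]'

```text
time_s: 7.9
position: [0.5516, 0.0012, 0.2483]
tcp_rot: [[1.0, 0.001, -0.001], [0.001, -1.0, 0.0], [-0.001, -0.0, -1.0]]
force: [0.5, 0.9, -1.5]
opening: 0.181
grasp_force: 30.0
```

>>> jog_arm --pt "0.25 0 -0.4" --pt "0.5 0 -0.85" --pt "0.75 0 -1.3" --pt "1.0 0 -1.7" --pt "1.3 0 -2.15" --pt "1.55 0 -2.6" --pt "1.55 0 -2.6" --turn '[0,0,0,0,0,0,0]' --grip '[1,1,1,1,1,1,1]'

```text
time_s: 8.78
position: [0.5671, 0.0012, 0.222]
tcp_rot: [[1.0, 0.001, -0.001], [0.001, -1.0, 0.0], [-0.001, -0.0, -1.0]]
force: [0.5, -0.0, -1.9]
opening: 0.177
grasp_force: 30.0
```

>>> jog_arm --pt "0.2 0 -0.35" --pt "0.4 0 -0.7" --pt "0.6 0 -1.0" --pt "0.7 0 -1.2" --pt "0.8 0 -1.35" --pt "0.8 0 -1.35" --turn '[0,0,0,0,0,0]' --grip '[1,1,1,1,1,1]'

```text
time_s: 9.52
position: [0.5744, 0.0012, 0.2101]
tcp_rot: [[1.0, 0.001, -0.001], [0.001, -1.0, -0.0], [-0.001, 0.0, -1.0]]
force: [-4.2, -0.2, 5.2]
opening: 0.182
grasp_force: 30.0
```

>>> jog_arm --pt "0.1 0 -0.2" --pt "0.2 0 -0.35" --pt "0.2 0 -0.35" --pt "0.2 0 -0.35" --turn '[0,0,0,0]' --grip '[1,1,1,1]'

```text
time_s: 10.02
position: [0.5745, 0.0012, 0.2084]
tcp_rot: [[1.0, 0.002, -0.005], [0.002, -1.0, -0.001], [-0.005, 0.001, -1.0]]
force: [-11.1, -0.3, 16.6]
opening: 0.181
grasp_force: 30.1
```

```bash
python3 look.py e 180 200 100 100 150 120 100 100
```

```text
10.125 [0.57443806 0.00122572 0.20839456] [-1.11710470e+01  4.71418047e-03  1.74882478e+01]
```

View pics/e.png

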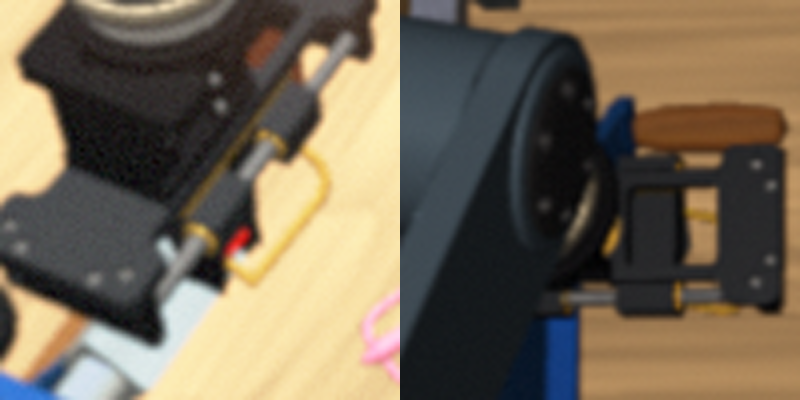

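>>> jog_arm --pt "-0.15 0 0.3" --pt "-0.15 0 0.3" --pt "-0.15 0 0.3" --pt "-0.15 0 0.3" --pt "-0.15 0 0.3" --pt "-0.15 0 2" --pt "-0.15 0 5" --pt "-0.15 0 10" --pt "-3 -8 12" --pt "-6 -14 12" --pt "-10 -20 12" --pt "-12 -26 12" --turn '[0,0,0,0,0,0,0,0,0,0,0,0]' --grip '[1,0.62,0.62,0.62,0.62,0.62,0.62,0.62,0.62,1,1,1]'

```text
time_s: 11.62
position: [0.4711, -0.225, 0.3255]
tcp_rot: [[1.0, 0.001, 0.001], [0.001, -1.0, -0.0], [0.001, 0.0, -1.0]]
force: [1.0, -0.8, -0.2]
opening: 0.127
grasp_force: 0.0
```

```bash
cat > pin.py <<'E'
from h import *
import sys
# masks of red head and yellow ring near socket in both views
C={}
for n,(x0,y0,x1,y1) in(("side",(190,220,290,310)),("top",(170,140,270,230))):
    c=capture(n); C[n]=c; np.save(f"{n}_{sys.argv[1]}.npy",c,allow_pickle=True)
    hsv=cv2.cvtColor(c["color"],cv2.COLOR_BGR2HSV)[y0:y1,x0:x1]; H,S,V=hsv[...,0].astype(int),hsv[...,1],hsv[...,2]
    for nm,m in(("red",((H<6)|(H>172))&(S>170)&(V>110)),("yel",(H>19)&(H<31)&(S>150)&(V>90))):
        v,u=np.nonzero(m); 
        print(n,nm,len(u),*( (round(u.mean()+x0,1),round(v.mean()+y0,1),u.min()+x0,u.max()+x0,v.min()+y0,v.max()+y0) if len(u) else ()))
mo=np.array([.589,.0006,.2055]);R=np.array([[0,.859,-.512],[-1,0,0],[0,.512,.859]])
for ring in (1.9,1.7,1.43):
    a=ring+np.radians(8); b=mo+R@np.array([.0605*np.sin(a),0,.012-.0605*np.cos(a)])
    print(ring,"bow",proj(C["side"],b)[0].round(1),proj(C["top"],b)[0].round(1))
b=mo+R@[0,0,.019]; print("head",proj(C["side"],b)[0].round(1),proj(C["top"],b)[0].round(1))
o=[]
for n,x,y in(("side",180,215),("top",150,130)):
    o.append(cv2.resize(C[n]["color"][y:y+100,x:x+100],(400,400),interpolation=cv2.INTER_CUBIC))
cv2.imwrite(f"pics/{sys.argv[1]}.png",np.hstack(o)); print(read_state()["position"])
E
python3 pin.py f
```

```text
side red 110 234.8 260.4 228 241 254 266
side yel 37 246.3 242.3 223 264 230 272
top red 83 208.6 185.7 205 213 180 191
top yel 44 220.2 183.3 210 234 172 201
1.9 bow [253. 234.] [232.5 185.8]
1.7 bow [252.1 234.6] [235.7 183.7]
1.43 bow [249.7 237. ] [238.2 180.8]
head [233.3 259.4] [208.8 182.7]
[ 0.47037815 -0.22937489  0.32542027]
```

View pics/f.png

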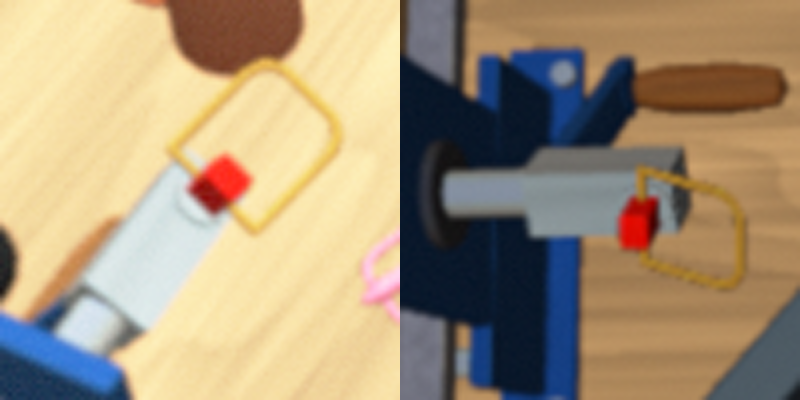

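Run:
```python
from h import *
t=np.load("top_f.npy",allow_pickle=True).item(); s=np.load("side_f.npy",allow_pickle=True).item()
T=lambda x,y:((x-400+.5)/4-.5+150,(y+.5)/4-.5+130)
S=lambda x,y:((x+.5)/4-.5+180,(y+.5)/4-.5+215)
mo=np.array([.589,.0006,.2055]);R=np.array([[0,.859,-.512],[-1,0,0],[0,.512,.859]])
for n,a,b in(("bowmid",(741,240),(311,92)),("bow",(738,205),(280,65)),("bow2",(735,285),(338,130)),("hinge far",(640,171),(174,152)),("hinge near",(645,263),(255,232))):
    p,e=tri(t,T(*a),s,S(*b)); print(n,p.round(4),round(e,4),(R.T@(p-mo)).round(4))
```

```text
bowmid [ 0.5624 -0.0561  0.2294] 0.0001 [ 0.0567 -0.0107  0.0341]
bow [ 0.5785 -0.0568  0.2396] 0.0008 [0.0574 0.0084 0.0347]
bow2 [ 0.5428 -0.0498  0.2187] 0.0046 [ 0.0504 -0.033   0.035 ]
hinge far [ 0.6007 -0.0018  0.2264] 0.0015 [0.0024 0.0208 0.012 ]
hinge near [0.5576 0.0034 0.1974] 0.0036 [-0.0028 -0.0311  0.0091]
```

>>> jog_arm --pt "2 6 0" --pt "5 12 0" --pt "8 17.7 0" --pt "8 17.7 0" --pt "8 17.7 0" --turn '[0,0,0,0,0]' --grip '[1,1,1,1,1]'

```text
time_s: 12.35
position: [0.5522, -0.0458, 0.325]
tcp_rot: [[1.0, 0.003, -0.001], [0.003, -1.0, -0.0], [-0.001, 0.0, -1.0]]
force: [-0.6, 0.2, 0.3]
opening: 0.006
grasp_force: 0.0
```

>>> jog_arm --pt "0 -0.6 -4" --pt "0 -0.6 -7.3" --pt "0.4 -0.6 -8.0" --pt "0.8 -0.6 -8.7" --pt "1.2 -0.6 -9.3" --pt "1.6 -0.6 -10.0" --pt "2.0 -0.6 -10.7" --pt "2.0 -0.6 -10.7" --turn '[0,0,0,0,0,0,0,0]' --grip '[1,1,1,1,1,1,1,1]'

```text
time_s: 13.35
position: [0.5722, -0.0524, 0.2177]
tcp_rot: [[1.0, 0.001, -0.001], [0.001, -1.0, 0.001], [-0.001, -0.001, -1.0]]
force: [0.0, -0.2, -0.4]
opening: 0.005
grasp_force: 0.1
```

```bash
python3 pin.py g
```

```text
side red 97 234.9 260.9 229 242 256 266
side yel 21 245.0 253.0 227 259 227 272
top red 0
top yel 0
1.9 bow [253. 234.] [232.5 185.8]
1.7 bow [252.1 234.6] [235.7 183.7]
1.43 bow [249.7 237. ] [238.2 180.8]
head [233.3 259.4] [208.8 182.7]
[ 0.5721895  -0.05246502  0.21818937]
```

>>> jog_arm --pt "0.4 0 -0.7" --pt "0.8 0 -1.4" --pt "1.2 0 -2.05" --pt "1.65 0 -2.75" --pt "2.05 0 -3.45" --pt "2.05 0 -3.45" --turn '[0,0,0,0,0,0]' --grip '[1,1,1,1,1,1]'

```text
time_s: 14.2
position: [0.5923, -0.0523, 0.1829]
tcp_rot: [[1.0, 0.001, -0.002], [0.001, -1.0, 0.001], [-0.002, -0.001, -1.0]]
force: [-0.2, 2.7, 1.5]
opening: 0.004
grasp_force: 1.1
```

```bash
python3 pin.py h0; python3 -c "
from h import *
print(read_state()['force'])"
```

```text
side red 103 236.6 258.3 232 243 251 265
side yel 19 243.6 257.5 240 249 238 271
top red 0
top yel 6 242.2 186.3 225 246 184 192
1.9 bow [253. 234.] [232.5 185.8]
1.7 bow [252.1 234.6] [235.7 183.7]
1.43 bow [249.7 237. ] [238.2 180.8]
head [233.3 259.4] [208.8 182.7]
[ 0.59254342 -0.05254844  0.18360659]
[-0.54179745  1.08491881  0.81753185]
```

>>> jog_arm --pt "-0.3 0 0.5" --pt "-0.3 -4 0.5" --pt "-0.3 -6 4" --pt "-4 -10 12" --pt "-8 -14 14" --pt "-12 -18 14" --pt "-12 -18 14" --turn '[0,0,0,0,0,0,0]' --grip '[1,1,1,1,1,1,1]'

```text
time_s: 15.18
position: [0.4711, -0.2353, 0.3258]
tcp_rot: [[1.0, -0.003, 0.003], [-0.003, -1.0, -0.003], [0.003, 0.003, -1.0]]
force: [0.6, 0.6, 0.2]
opening: 0.005
grasp_force: 0.0
```

```bash
cat > ringm.py <<'E'
from h import *
import sys
from scipy.optimize import least_squares
mo=np.array([.589,.0006,.2055]);R=np.array([[0,.859,-.512],[-1,0,0],[0,.512,.859]])
def wire(ring,yaw,h):  # D centre line, sampled
    a=ring+np.radians(8); y=np.r_[np.full(20,-.0265),np.linspace(-.0165,.0165,12),np.full(20,.0265)]
    r=np.r_[np.linspace(0,.048,20),np.full(12,.0605),np.linspace(.048,0,20)]
    p=np.c_[r*np.sin(a),y,.012+h-r*np.cos(a)]; c,s=np.cos(yaw),np.sin(yaw)
    return mo+(p@np.array([[c,-s,0],[s,c,0],[0,0,1]]).T)@R.T
if __name__=="__main__":
    tag=sys.argv[1]
    for n,(x0,y0,x1,y1) in(("side",(205,220,275,300)),("top",(195,160,255,215))):
        c=capture(n); np.save(f"{n}_{tag}.npy",c,allow_pickle=True)
        hsv=cv2.cvtColor(c["color"],cv2.COLOR_BGR2HSV)[y0:y1,x0:x1].astype(int); H,S,V=hsv[...,0],hsv[...,1],hsv[...,2]
        red=((H<6)|(H>172))&(S>150)&(V>90); yel=(H>15)&(H<31)&(S>(125 if n=="side" else 140))&(V>70)
        print(n,"red",np.argwhere(red).mean(0)[::-1].round(1)+[x0,y0],red.sum())
        for i in range(0,y1-y0,2):
            print("%3d "%(i+y0)+"".join("R" if red[i,j] else "y" if yel[i,j] else "." for j in range(0,x1-x0)))
E
python3 ringm.py i
```

```text
side red [234.8 259.9] 115
220 ......................................................................
222 ......................................................................
224 ......................................................................
226 ......................................................................
228 ......................................................................
230 ......................................................................
232 ......................................................................
234 ......................................................................
236 ......................................................................
238 ......................................................................
240 ......................................................................
242 ......................................................................
244 .........................yyyyyyy......................................
246 .......................yyy.....yyyy...................................
248 ...................
[... 3071 characters left out ...]
....yyyyyyyyyyyyyyy...............................
196 ............................................................
198 ............................................................
200 ............................................................
202 ............................................................
204 ............................................................
206 ............................................................
208 ............................................................
210 ............................................................
212 ............................................................
214 ............................................................
```

Run:
```python
from h import *
t=np.load("top_i.npy",allow_pickle=True).item(); s=np.load("side_i.npy",allow_pickle=True).item()
mo=np.array([.589,.0006,.2055]);R=np.array([[0,.859,-.512],[-1,0,0],[0,.512,.859]])
for n,a,b in(("mid",(236.3,180.5),(244,254)),("bowfar",(237,173),(238,247)),("bownear",(234.5,188.5),(249.5,262))):
    p,e=tri(t,a,s,b); print(n,p.round(4),round(e,4),(R.T@(p-mo)).round(4))
```

```text
mid [ 0.5918 -0.0462  0.1737] 0.0015 [ 0.0468 -0.0139 -0.0287]
bowfar [ 0.6064 -0.0498  0.1833] 0.0011 [ 0.0504  0.0036 -0.028 ]
bownear [ 0.5762 -0.0401  0.1645] 0.0027 [ 0.0407 -0.032  -0.0286]
```

>>> jog_arm --pt "4 4 0" --pt "8 8 0" --pt "13.5 13.5 0" --pt "13.5 13.5 0" --pt "13.5 13.5 -6" --pt "13.5 13.5 -12" --pt "13.5 13.5 -15" --pt "13.5 13.5 -15" --turn '[0,0,0,0,0,0,0,0]' --grip '[1,1,1,1,1,1,1,1]'

```text
time_s: 16.27
position: [0.6055, -0.0965, 0.1705]
tcp_rot: [[1.0, 0.001, -0.007], [0.001, -1.0, 0.003], [-0.007, -0.003, -1.0]]
force: [-0.7, -0.2, -1.0]
opening: 0.005
grasp_force: 0.0
```

>>> jog_arm --pt "0 0 0" --pt "0 0 0" --turn '[0,0]' --grip '[1,1]'

```text
time_s: 16.52
position: [0.6091, -0.0981, 0.1759]
tcp_rot: [[1.0, 0.001, 0.004], [0.001, -1.0, -0.001], [0.004, 0.001, -1.0]]
force: [0.9, 0.2, 0.2]
opening: 0.004
grasp_force: 0.0
```

>>> jog_arm --pt "0 1.8 -0.1" --pt "0 2.8 -0.1" --pt "0 3.3 -0.1" --pt "0 3.8 -0.1" --pt "0.3 4.1 -0.1" --pt "0.7 4.3 -0.1" --pt "1.2 4.5 -0.1" --pt "1.65 4.7 -0.3" --pt "1.65 4.7 -0.3" --turn '[0,0,0,0,0,0,0,0,0]' --grip '[1,1,1,1,1,1,1,1,1]'

```text
time_s: 17.65
position: [0.6246, -0.0506, 0.1705]
tcp_rot: [[1.0, 0.001, 0.0], [0.001, -1.0, 0.0], [0.0, -0.0, -1.0]]
force: [0.0, -1.0, -0.5]
opening: 0.006
grasp_force: 0.2
```

```bash
python3 ringm.py j | grep -v '\.\{55\}'
```

```text
side red [234.  260.9] 114
220 ...........................yyyyyyy....................................
222 ..........................y.........yy................................
224 ....................................yy................................
226 ......................yy..............................................
228 .....................y................................................
230 ....................y.................................................
234 .....................yy...............................................
236 ...................y...yyy............................................
238 .........................yy...........................................
240 .........................y............................................
246 ...................yyyyyyy............................................
248 ..................yyyyyyyyyyy.........................................
250 ................yyyy.....yyyyy........................................
252 ................yyy........yyyy.......................................
254 .................yy
[... 1039 characters left out ...]
.........yyy....................
180 .....................................yyy....................
182 .....................................yyy....................
184 ....................................yyyy....................
186 ...................................yyyy.....................
188 ...............................yyyyyy.......................
190 .........................yyyyyyyyy..........................
192 ...................yyyyyyyyy................................
194 .................yyyyyy.....................................ringm.py:16: RuntimeWarning: Mean of empty slice.
  print(n,"red",np.argwhere(red).mean(0)[::-1].round(1)+[x0,y0],red.sum())
  ret = um.true_divide(
```

>>> jog_arm --pt "0 0 -0.6" --pt "0 0.4 -0.8" --pt "0 0.8 -1.0" --pt "0 1.2 -1.05" --pt "0 1.5 -1.1" --pt "0 1.8 -1.1" --pt "0 1.95 -1.1" --pt "0 1.95 -1.1" --pt "0 1.95 -1.1" --turn '[0,0,0,0,0,0,0,0,0]' --grip '[1,1,1,1,1,1,1,1,1]'

```text
time_s: 18.88
position: [0.624, -0.0311, 0.1598]
tcp_rot: [[1.0, 0.001, -0.0], [0.001, -1.0, 0.0], [-0.0, -0.0, -1.0]]
force: [-0.3, 0.2, 0.6]
opening: -0.0
grasp_force: 0.0
```

```bash
python3 ringm.py k 2>/dev/null| grep -v '\.\{55\}'
```

```text
side red [234.  260.8] 118
230 ........................y.............................................
232 ......................yy.yyy..y.......................................
234 ....................yy.........yy.....................................
236 ...................y............y.....................................
238 .................yy...................................................
240 ................y.....................................................
246 ..............yyyy....................................................
248 ..................yyy.................................................
250 ....................yy................................................
252 ...................y..................................................
254 .................yyy..................................................
256 ....................yy.....RRRRRR.....................................
258 ......................yy.RRRRRRRRRR...................................
260 .......................RRRRRRRRRRRRRR.................................
262 ...................
[... 791 characters left out ...]
...............y.................y................
178 ..............................yy............................
180 ...............RRR...........yyy............................
182 ..............RRRR...........yyy............................
184 .............RRRR...........yyy.............................
186 ............RRRRR.........yyyy..............................
188 ...........RRRRRR........yyy................................
190 ..........RRRRRRR...yyyyy...................................
192 .................yyyyy......................................
194 ..............yyyyy.........................................
196 ...............yy...........................................
```

>>> jog_arm --pt "0 0.1 0" --pt "0 0.1 0" --pt "0 -3 0" --pt "0 -6 0" --pt "-2 -8 6" --pt "-6 -10 12" --pt "-10 -14 16" --pt "-15 -20 16" --pt "-15 -20 16" --turn '[0,0,0,0,0,0,0,0,0]' --grip '[1,1,1,1,1,1,1,1,1]'

```text
time_s: 20.1
position: [0.4727, -0.2329, 0.3212]
tcp_rot: [[1.0, -0.001, 0.001], [-0.001, -1.0, -0.002], [0.001, 0.002, -1.0]]
force: [-0.2, 0.4, 0.1]
opening: 0.003
grasp_force: 0.0
```

```bash
python3 ringm.py l 2>/dev/null| grep -v '\.\{58\}'; python3 -c "
from ringm import *
t=np.load('top_l.npy',allow_pickle=True).item(); s=np.load('side_l.npy',allow_pickle=True).item()
for r in(0,.06,.12,.25,.4,.6):
  w=wire(r,0,0); print(r,[np.r_[proj(t,w[i])[0],proj(s,w[i])[0]].round(1).tolist() for i in (19,25,32)])"
```

```text
side red [234.8 260. ] 114
248 ......................y...............................................
250 .....................yyyy.............................................
252 .......................yyy............................................
254 ........................yyy....RRR....................................
256 ...........................RRRRRRRR...................................
258 .........................RRRRRRRRRRR..................................
260 ........................RRRRRRRRRRRRR.................................
262 ........................RRRRRRRRRRRR..................................
264 .........................RRRRRRRR.....................................
266 ..........................RRR.........................................
268 ...............................y......................................
270 ................................yy....................................
272 ................................yy....................................
274 ...............................yyyy...................................
276 ...................
[... 932 characters left out ...]
192 ...........y..RR............................................
194 ..........yyyy..............................................
0 [[219.5, 184.8, 237.2, 274.8], [220.2, 172.2, 225.1, 268.2], [216.6, 162.1, 214.7, 257.7]]
0.06 [[220.7, 184.8, 238.1, 273.6], [221.7, 172.3, 226.3, 266.7], [217.8, 162.1, 215.6, 256.6]]
0.12 [[221.9, 184.9, 239.0, 272.4], [223.2, 172.4, 227.4, 265.2], [219.0, 162.2, 216.6, 255.4]]
0.25 [[224.3, 185.2, 241.0, 269.7], [226.3, 172.7, 230.0, 261.9], [221.5, 162.4, 218.7, 252.7]]
0.4 [[226.9, 185.7, 243.4, 266.7], [229.5, 173.3, 233.0, 258.1], [224.1, 162.8, 221.1, 249.7]]
0.6 [[229.8, 186.6, 246.5, 262.7], [233.2, 174.3, 236.9, 253.1], [227.1, 163.6, 224.3, 245.7]]
```

```bash
cat > solve.py <<'E'
from ringm import *
def solve(tag,pts):  # pts: (view, wire local (r,y), pixel)
    C={n:np.load(f'{n}_{tag}.npy',allow_pickle=True).item() for n in('top','side')}
    def loc(q,r,y):
        a=q[0]+np.radians(8); p=np.array([r*np.sin(a),y,.012-r*np.cos(a)]); c,s=np.cos(q[1]),np.sin(q[1])
        return mo+R@np.array([c*p[0]-s*p[1],s*p[0]+c*p[1],p[2]])
    f=lambda q:np.concatenate([proj(C[v],loc(q,r,y))[0]-px-(np.array([-.2,-.7]) if v=='top' else np.array([.65,-.3]))*0 for v,r,y,px in pts])
    o=least_squares(f,[.3,-.2]); print(o.x.round(3),np.degrees(o.x[1]).round(1),f(o.x).reshape(-1,2).round(1).tolist())
    for y in(-.024,0,.024): print(y,(loc(o.x,.0605 if y==0 else .05,y)).round(4),(R.T@(loc(o.x,.0605 if y==0 else .05,y)-mo)).round(4))
E
python3 -c "
from solve import *
solve('l',[('top',.0605,.0165,np.array([227.5,171.5])),('top',.0605,-.012,np.array([221.7,185.0])),('side',.053,-.026,np.array([238.3,275.5]))])"
```

```text
[ 0.269 -0.554] -31.8 [[1.3, -0.0], [1.7, -3.2], [0.8, 2.6]]
-0.024 [ 0.5799 -0.0036  0.1606] [ 0.0042 -0.0309 -0.0339]
0 [ 0.6004 -0.0198  0.1616] [ 0.0204 -0.0126 -0.0435]
0.024 [ 0.6149 -0.0289  0.1815] [ 0.0295  0.01   -0.0339]
```

>>> jog_arm --pt "4 6 0" --pt "8 12 0" --pt "12.4 18 0" --pt "12.4 18.1 0" --pt "12.4 18.1 -2" --pt "12.4 18.1 -8" --pt "12.4 18.1 -12" --pt "12.4 18.1 -14.4" --pt "12.4 18.1 -14.4" --pt "12.4 18.1 -14.4" --turn '[-10,-20,-30,-40,-40,-40,-40,-40,-40,-40]' --grip '[1,1,1,1,1,1,1,1,1,1]'

```text
time_s: 21.45
position: [0.5992, -0.0498, 0.1766]
tcp_rot: [[0.767, -0.642, 0.002], [-0.642, -0.767, -0.0], [0.001, -0.001, -1.0]]
force: [-0.0, 0.5, 0.4]
opening: 0.008
grasp_force: 0.0
```

>>> jog_arm --pt "0.5 0.4 0" --pt "0.9 0.8 0" --pt "1.3 1.15 0" --pt "1.7 1.5 0" --pt "2.0 1.75 0" --pt "2.0 1.75 0" --turn '[0,0,0,0,0,0]' --grip '[1,1,1,1,1,1]'

```text
time_s: 22.2
position: [0.6184, -0.0325, 0.1757]
tcp_rot: [[0.767, -0.642, 0.0], [-0.642, -0.767, 0.0], [0.0, -0.0, -1.0]]
force: [-0.5, -0.2, 0.0]
opening: 0.006
grasp_force: 0.0
```

```bash
python3 ringm.py m 2>/dev/null| grep -v '\.\{58\}'
```

```text
side red [234.5 260.7] 120
220 ............................................yy........................
222 ......................................yyyyyy..........................
224 ................................yyyyyyy...............................
226 ..........................yyyyy.......................................
228 .....................yyyy.............................................
230 .............yyyyy....................................................
232 ........yyyyyyy.......................................................
238 ........................yy............................................
250 .................yyyyy................................................
252 .................yyyyyy...............................................
254 .....................yy...............................................
256 .......................y...RRRRRRR....................................
258 ..........................RRRRRRRRRR..................................
260 ........................RRRRRRRRRRRRR.................................
262 ...................
[... 681 characters left out ...]
...................yy.............................
164 ...........................yyy..............................
178 ...............yy.................y.........................
180 ..............R..RRR........................................
182 .............RRRRRR........y................................
184 ............RRRRRR.........yy...............................
186 ...........RRRRRRR........yy................................
188 ..........RRRRRRRR.......y..................................
190 .........RRRRRRRR.yyyyy.....................................
192 .................yyy........................................
194 .............yyyyy..........................................
```

>>> jog_arm --pt "0.4 0.1 0" --pt "0.7 0.4 0" --pt "0.9 0.7 0" --pt "0.9 0.7 0" --pt "0.4 -0.5 0" --pt "-0.5 -2 0" --pt "-1.5 -4 0" --pt "-4 -8 6" --pt "-8 -12 12" --pt "-13 -17 14.5" --pt "-14 -20 14.5" --pt "-14 -20 14.5" --turn '[0,0,0,0,0,0,0,0,10,20,30,40]' --grip '[1,1,1,1,1,1,1,1,1,1,1,1]'

```text
time_s: 23.8
position: [0.476, -0.2369, 0.3227]
tcp_rot: [[1.0, 0.001, 0.002], [0.001, -1.0, -0.003], [0.002, 0.003, -1.0]]
force: [-0.1, 1.2, -0.1]
opening: 0.004
grasp_force: 0.0
```

```bash
python3 ringm.py n 2>/dev/null| grep -v '\.\{58\}'
```

```text
side red [234.3 260.9] 115
252 ................yyy...................................................
254 ..............yy...yy.........R.......................................
256 ...........yy.........y.....RRRRRR....................................
258 ...........y...........y..RRRRRRRRR...................................
260 ........................RRRRRRRRRRRRR.................................
262 .......................RRRRRRRRRRRRR..................................
264 ........................RRRRRRRRRR....................................
266 ..........................RRRRR.......................................
268 ................................yy....................................
270 ..................................yyy.................................
272 ...................................yyy................................
274 ...................................yyy................................
276 ..............................yyyy....................................
278 .............................y........................................
top red [208.3 185.4] 9
[... 406 characters left out ...]
.....y............................................
178 ..............yy............................................
180 ............RR..RRR.........................................
182 ...........RRRRRRRR.........................................
184 ..........RRRRRRR...........................................
186 ..........RRRRRRR...........................................
188 .........RRRRRRRR...........................................
190 ..........RRRRRRR.yyy.......................................
192 .................yyy........................................
194 ..............yyyy..........................................
196 ..............yy............................................
```

```bash
python3 -c "
from solve import *
A=np.array
pts=[('top',.055,.0255,A([221.5,165.])),('side',.048,.0265,A([216,257.])),('side',.048,-.0265,A([239.5,274.]))]
solve('n',pts)
solve('n',pts+[('top',0,.0265,A([210.,173])),('top',0,-.0265,A([209.5,195.])),('side',0,.0265,A([222.,252.]))])
solve('f',[('top',0,.0265,A([210.,172.5])),('top',0,-.0265,A([211,195.5])),('top',.0605,0,A([235,189.7])),('side',.0605,0,A([257.4,237.6])),('side',0,.0265,A([223.3,252.7])),('side',0,-.0265,A([243.5,272.7]))])
im=np.load('top_n.npy',allow_pickle=True).item()['color'].astype(int); print((im[164:188:2,216:230,2]-im[164:188:2,216:230,0]))
"
```

```text
[ 0.09  -0.071] -4.1 [[-0.7, -3.1], [1.0, -1.5], [-1.2, -0.0]]
-0.024 [ 0.5865 -0.009   0.1613] [ 0.0096 -0.0248 -0.0367]
0 [ 0.6122 -0.0131  0.1647] [ 0.0137 -0.001  -0.0469]
0.024 [ 0.6276 -0.0125  0.1858] [ 0.0131  0.0231 -0.0367]
[ 0.087 -0.097] -5.6 [[-0.5, -2.9], [1.3, -1.6], [-1.4, 0.4], [-0.8, -3.5], [0.5, -1.9], [-0.9, -1.3]]
-0.024 [ 0.5863 -0.0083  0.1612] [ 0.0089 -0.025  -0.0367]
0 [ 0.6119 -0.0129  0.1645] [ 0.0135 -0.0013 -0.0469]
0.024 [ 0.6274 -0.0129  0.1856] [ 0.0135  0.0228 -0.0367]
[ 1.797 -0.169] -9.7 [[0.1, -2.9], [-1.9, -2.5], [-0.6, -0.6], [-0.9, 0.1], [-1.5, -2.6], [-1.3, -1.4]]
-0.024 [ 0.5466 -0.0414  0.215 ] [ 0.042  -0.0315  0.0299]
0 [ 0.5636 -0.0551  0.2295] [ 0.0557 -0.0095  0.0336]
0.024 [ 0.5873 -0.0495  0.2392] [0.0501 0.0158 0.0299]
[[ 91 101 104  90  72  76  87  88  89  89  89  90  89  90]
 [102  77  42  39  53  79  79  85  87  88  88  88  88  89]
 [ 32   9   5   4  28  81  84  88  89  88  87  87  86  86]
 [  5   5   4   1  19  60  79  90  91  91  92  91  91  90]
 [  2   3   4   2   4  32  74  93  93  92  92  91  91  91]
 [-13  -8   1   3   3  27  70  88  90  90  90  89  90  89]
 [-13 -10  -3   3   1  20  59  85  88  87  88  86  86  87]
 [ -8 -11  -5   0   1  11  46  82  87  86  86  87  86  86]
 [-13  -8  -5   0   2   4  36  79  87  87  86  85  86  85]
 [-14  -8  -6  -4   0  12  46  78  85  86  85  84  84  84]
 [-14 -11 -11  -5   9  41  70  77  78  79  79  80  79  81]
 [-11 -13 -13   2  43  76  82  81  81  79  80  80  79  81]]
```

>>> jog_arm --pt "4 5 0" --pt "9 10 0" --pt "14.8 16.5 0" --pt "14.8 16.5 0" --pt "14.8 16.5 -6" --pt "14.8 16.5 -12" --pt "14.8 16.5 -16.2" --pt "14.8 16.5 -16.2" --pt "14.8 16.5 -16.2" --turn '[0,0,0,0,0,0,0,0,0]' --grip '[1,1,1,1,1,1,1,1,1]'

```text
time_s: 25.02
position: [0.6274, -0.0679, 0.1602]
tcp_rot: [[1.0, -0.0, 0.002], [-0.0, -1.0, -0.001], [0.002, 0.001, -1.0]]
force: [0.2, -1.0, 0.0]
opening: 0.003
grasp_force: 0.0
```

>>> jog_arm --pt "-0.4 1.5 0" --pt "-0.4 2.5 0" --pt "-0.4 3.0 0" --pt "-0.4 3.3 0" --pt "-0.4 3.6 0" --pt "-0.4 3.8 0" --pt "-0.4 4.0 0" --pt "-0.4 4.0 0" --turn '[0,0,0,0,0,0,0,0]' --grip '[1,1,1,1,1,1,1,1]'

```text
time_s: 26.02
position: [0.6222, -0.0277, 0.1587]
tcp_rot: [[1.0, 0.001, -0.0], [0.001, -1.0, 0.0], [-0.0, -0.0, -1.0]]
force: [0.9, -0.3, 0.2]
opening: 0.006
grasp_force: 0.0
```

>>> jog_arm --pt "0 0.2 0" --pt "0 0.4 0" --pt "0 0.4 0" --turn '[0,0,0]' --grip '[1,1,1]'

```text
time_s: 26.4
position: [0.6222, -0.0257, 0.1587]
tcp_rot: [[1.0, 0.002, -0.0], [0.002, -1.0, -0.004], [-0.0, 0.004, -1.0]]
force: [-0.7, -6.5, -1.1]
opening: 0.006
grasp_force: 2.5
```

```bash
python3 ringm.py o 2>/dev/null| grep -v '\.\{58\}'
```

```text
side red [234.3 260.8] 116
220 .................................y....................................
230 .........................y............................................
232 .......................y..............................................
234 ......................y..yyy..........................................
236 ....................yy.........y......................................
238 ...................y...........yy.....................................
240 .................yy...................................................
242 ................y.....................................................
244 ...............y......................................................
246 ............yy........................................................
250 ..............yyyy....................................................
252 ..................yyy.................................................
254 ...................yy..........R......................................
256 ......................y....RRRRRR.....................................
258 ...................
[... 1036 characters left out ...]
...........y.................yy...................
176 .....................y..................y...................
180 ............RRRRRRR.........................................
182 ...........RRRRRRRR.........................................
184 .........RRRRRRRR...........................................
186 .........RRRRRRRR...........................................
188 .........RRRRRRRR...........................................
190 ..........RRRRRRR.yyy.......................................
192 .................yyy........................................
194 ..............yyyy..........................................
196 ..............yy............................................
```

>>> jog_arm --pt "0 -1 0" --pt "0 -4 0" --pt "0 -6 2" --pt "-3 -9 8" --pt "-8 -14 14" --pt "-14 -20 16" --pt "-14 -20 16" --pt "-14 -20 16" --turn '[0,0,0,0,0,0,0,0]' --grip '[1,1,1,1,1,1,1,1]'

```text
time_s: 27.5
position: [0.481, -0.2269, 0.3212]
tcp_rot: [[1.0, -0.005, 0.004], [-0.005, -1.0, -0.003], [0.004, 0.003, -1.0]]
force: [1.5, -0.0, -0.9]
opening: 0.007
grasp_force: 0.0
```

```bash
python3 ringm.py p 2>/dev/null| grep -v '\.\{58\}'; python3 -c "
from solve import *
im=np.load('top_p.npy',allow_pickle=True).item()['color'].astype(int); print((im[164:188:2,216:230,2]-im[164:188:2,216:230,0]))
c=[np.load(n+'_p.npy',allow_pickle=True).item() for n in('top','side')]
for z in(.019,.024): print([proj(k,mo+R@[0,0,z]).round(1) for k in c])
"
```

```text
side red [234.3 260.8] 116
252 ................yyyy..................................................
254 ..............yy...yy.........RR......................................
256 ............yy........y....RRRRRRR....................................
258 ...........y...........y..RRRRRRRRR...................................
260 ........................RRRRRRRRRRRRR.................................
262 .......................RRRRRRRRRRRRR..................................
264 ........................RRRRRRRRRR....................................
266 ..........................RRRRR.......................................
268 ................................yy....................................
270 ..y...............................yyy.................................
272 ...................................yyy................................
274 ...................................yyy................................
276 ...............................yyyy...................................
278 .............................yy.......................................
top red [208.3 185.4] 9
[... 1217 characters left out ...]
88  88]
 [ 31   9   4   4  28  81  84  88  88  88  87  88  87  87]
 [  6   5   4   1  20  61  79  90  92  91  91  92  91  90]
 [  3   3   4   2   4  31  73  92  94  92  92  92  91  90]
 [-13  -7  -1   2   3  28  71  89  91  91  90  89  90  88]
 [-13 -11  -3   1   2  19  58  86  89  87  87  87  88  89]
 [ -9 -11  -4   0   1  10  47  82  88  87  87  86  86  86]
 [-13  -8  -4   0   2   6  36  79  88  87  87  87  86  87]
 [-15  -7  -6  -4   1  14  47  77  85  86  86  84  84  84]
 [-15 -11 -12  -5   9  41  70  77  79  78  79  79  81  82]
 [-11 -13 -13   1  43  75  81  82  81  79  80  80  80  80]]
[array([[208.8, 182.7]]), array([[233.3, 259.4]])]
[array([[208.2, 183.5]]), array([[234.2, 258.5]])]
```

```bash
python3 -c "
from rig import *
print(hand_in())"
```

```text
the job is handed in; nothing more can be done
None
```

I handed the job in at about 27.6 s. The last camera masks show the pin seated in the crank socket and the ring swung over the socket's end, closed to roughly 0.1 rad or less (limit 0.12); the hand-in returned no verdict.

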